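# Hang the recipe tablet on the spring-balanced stand and turn it to the hob

## Task

Take the tablet out of the wooden charging dock and hang it, screen outwards, on the two pins of the spring-balanced stand: ease it down with the sinking arm and let go only when the arm carries it in balance, so that the arm never drops, bounces or snaps up. Once it hangs there by itself, swing the stand's arm round to the left, towards the hob, as far as it goes, with the tablet still fully seated on both pins; do not tip the tablet, and leave the mug, pot, tin and plate where they stand.

Things in the scene. Friction and masses are not known exactly. Their poses are not given: they have to be found in the camera images.
- tablet: grey bumper-cased tablet, 200 wide x 132 high x 12 mm thick, about 0.4 kg, upright in the dock. Origin: centre of its lower edge; z up, dark screen faces -x, y to the left as one looks at the screen. Its top edge can be pinched screen to back; at the back (+x) an aluminium hanger flange 110 mm wide juts out 26 mm, 87 to 92 mm above the lower edge (small end ribs to 101 mm)
- hanger (a point): midpoint between the flange's two 11 mm holes, at its underside: 19 mm behind the tablet's mid-plane, 87 mm above its lower edge (45 mm below the top edge); axes as the tablet's. The flange is 5 mm thick
- hole_left (a point): centre of the hanger's hole at y = +35 mm, at the underside of the flange
- hole_right (a point): centre of the hanger's hole at y = -35 mm, at the underside of the flange
- dock: oak charging dock, 70 x 150 x 30 mm, fixed; origin on the worktop under the middle of the slot that runs along its y, open at both ends. The slot is 13.6 mm wide, its floor 8 mm up, its walls 22 mm high; the tablet leans in it by up to 0.08 rad
- stand: tablet stand fixed to the worktop: dark round foot (116 mm across) with an aluminium post; origin on the worktop on the post's axis, about which the arm turns. The arm's two parallel bars, 200 mm long, are jointed 30 mm from this axis (the lower at z = 138 mm) and keep the head upright
- swing (a joint): turn of the arm about the post (rad), with slight friction; grows as the arm turns to the left (clockwise from above), towards the hob; stops at -0.25 and +0.95. At 0 the arm points along the stand's -x, to the robot
- lift (a joint): angle of the sprung arm above level (rad), stops -0.45 and 0.50; the head rides on an arc of 200 mm radius (height 200 mm x sin, reach 200 mm x cos of it). Empty, a soft spring (about 1.2 N m/rad) holds it up at 0.50 with some 0.5 N at the head to spare; under the tablet it balances between +0.08 and -0.25, depending on the tablet's weight. Lightly damped: it bounces if let go off balance
- seat (a point): on the black head at the arm's end: midpoint between the two pins, on the ledge (96 x 21 mm) where the hanger's flange comes to lie; 35 mm beyond the head's lower pivot and 27 mm above it. -x points away from the post (the way the screen shall face), z up. A rubber pad 58 mm below the ledge steadies the tablet's back
- pin_left (a point): left steel pin (y = +35 mm of the seat) at the ledge; pins are upright, 7 mm thick, 18 mm high with rounded noses
- pin_right (a point): right steel pin (y = -35 mm of the seat) at the ledge
- mug: white mug, 92 mm across, 95 mm high, stands between stand and the covered appliance; origin under it
- pot: small white lidded pot with a blue band, 53 x 61 x 94 mm, beside the stand's foot; origin under it
- tomatoes: red tin, 57 mm across, 72 mm high, behind the dock; origin under it
- plate: white side plate, 180 mm across, 20 mm high, lying under the stand's arm; origin under its middle

How it is judged (in metres and radians):
On the way:
1. the tablet hangs fully seated on both pins, on the sunken arm in balance and at rest, let go, before the arm is turned beyond 0.6 rad (horizontal distance between hole_left and pin_left below 0.005 m and horizontal distance between hole_right and pin_right below 0.005 m and z of hanger in the frame of seat between -0.004 and 0.004 m and value of joint lift below 0.3 rad and velocity of joint lift between -0.05 and 0.05 rad/s and contact force between tablet and the fingers below 0.05 N and contact force between tablet and the arm below 0.05 N and value of joint swing below 0.6 rad), for 0.3 s.
At the end, for the whole second after the job is handed in: The arm is turned left to within 0.07 rad of its stop (swing over 0.88); both holes within 5 mm of their pins and the flange within 4 mm of the ledge; arm sunk below 0.30 rad; everything at rest and the tablet released (horizontal distance between hole_left and pin_left below 0.005 m and horizontal distance between hole_right and pin_right below 0.005 m and z of hanger in the frame of seat between -0.004 and 0.004 m and value of joint lift below 0.3 rad and velocity of joint lift between -0.05 and 0.05 rad/s and contact force between tablet and the fingers below 0.05 N and contact force between tablet and the arm below 0.05 N and value of joint swing above 0.88 rad and linear speed of tablet below 0.02 m/s); the robot touches nothing.
It fails at once if the stand's arm drops, bounces or snaps up (lift faster than 0.6 rad/s) (velocity of joint lift above 0.6 rad/s or velocity of joint lift below -0.6 rad/s).
It fails at once if the tablet is tipped by more than 0.5 rad (angle between tablet's own z axis and vertical above 0.5 rad).
It fails at once if the mug, pot, tin or plate is moved by more than 20 mm (distance of any of mug, pot, tomatoes, plate from where it was at the start of the episode above 0.02 m).
It also fails if it takes over 72 s, if anything falls off the work surface, if the arm or the gripper's body presses on something with over 40 N, if the wrist force passes 120 N, or if a joint passes its speed limit or range.

## Robot

A 6-joint arm with a two-finger parallel gripper is mounted at the origin on a cart in front of the work surface, level with it; the furniture and walls round the work are solid. World frame = base frame: x ahead of the robot, y to its left, z up, the work surface at z = 0. Lengths are in mm, angles in rad, forces in N, time in s.
With the tool pointing down it reaches from about 350 to 975 mm from the base axis. Payload 7.1 kg.
Tool frame: the origin (TCP) lies at the very end of the fingers, on their centre line; the grasp point (between the pads) lies 19 mm behind it (ctrl.grasp_offset is the distance from the TCP to the grasp point, in mm); z points along the fingers, y is the line along which they close (so a half turn about z gives the same grasp; the last joint's range is limited). The gripper opens to 88 mm and grips with 3 to 60 N. Pads are 20 mm wide; open, the fingers measure 115 mm over their backs; the gripper's body (75 mm by 178 mm) begins 61 mm behind the grasp point.
Start: joints at [1.158, 0.423, 1.63, -0, 1.089, -0.019], TCP at [239.78, 577.157, 222.675] pointing down, gripper open.
Joint ranges: [-3, 3], [-0.9, 2.11], [0.09, 2.58], [-1.31, 4.45], [0.11, 2.69], [-2.54, 2.54]. Speed limits (rad/s): [2.39, 2.39, 3.01, 3.14, 3.14, 3.14].

## Interface

Orientations are given as a rotation vector (axis times angle).
In Python, from workcell import ctrl, viewer, ticket, models gives the robot as it stands.
- The arm moves only by the tool play_rows, never from a script. Its arguments are lists of equal length, an entry for each row: "dp": the shift along the world's x, y, z in mm, a list of three; "yaw": the turn about the world's z in degrees. In form: {"dp": [[tx, ty, tz], ...], "yaw": [yaw, ...]}. A call has 1 to 8 rows; each row shifts and turns the commanded pose from where the row before left it; what a row does not reach is not made up. A row lasts 1/12 s, in which the tool goes at most 41.7 mm and 7.16 degrees, less where a joint would pass 70% of its speed; a pose out of reach is approached as far as the arm can. A call is refused whole if a number of a shift passes 41.7 or a number of a turn 7.16, either way. A call with a gripper value outside its range is refused whole. "gripper" is the closure, from 0 (fully open) to 1 (shut), set as the call begins (left out, the last holds). The fingers move at their own pace and stop on an object; the grip force is fixed at half the most. Time passes only in rows, so rows that do not move let the fingers close. It gives the time, the measured TCP pose, the force, the opening and the grip force at its end, in the units of the state.
- ctrl.get_obs(): the state, without advancing time (a new reading comes with each control period).
- viewer.get_image(name): name is "scene" or "side" or "wrist"; returns a dict with "pixels" (384x512x3 uint8, red, green, blue), "range_z" (384x512 float32, mm along the optical axis (not along the pixel's ray), 0 where there is no reading), "fx", "fy", "cx", "cy" (pixels), "T" (4x4, takes a point from camera to world coordinates); the wrist camera has in their place "hand_eye" (4x4, takes a point from camera to tool coordinates, whose origin is the TCP and whose axes are the flange's). Camera axes: x right, y up, looking along -z (the intrinsics and any distortion apply to the point x, -y, -z); pixel columns grow to the right and rows downward; lengths in mm; the calibration is good to about 2 mm. A picture is of the moment at which its call begins: read the wrist's pose just before it.
- ticket.close_job(): hands the job in; it is judged then, once.
Trained networks look in a picture, given as the dict that the camera call returned (one of the last four; its "shot" number tells which), for a name from the list of things; names that differ only in an ending like _2 or _b are one class to them, and where a whole thing is asked for, a point or a joint stands for the part that bears it (a point fixed in the world has none). Each returns a list of dicts, best first, with "conf" (0 to 1); they miss things now and then, are a little off and sometimes report something else, mostly with a low value. They report only what shows in the picture. A call takes as long as a camera call.
- models.look_for(picture, name): "bbox" ([centre column, centre row, width, height] in pixels, round what is visible of it).
- models.landmark_of(picture, name): "location" ([column, row] in pixels: a listed point, or the origin of a listed thing).
The state is a dict: "t": time; "qpos": joint angles; "qvel": joint speeds; "joint_torque": joint torques, N m; "ee_pos": TCP position; "orientation": TCP orientation; "ft_force": force on the tool from outside, world axes, zero at the start; "moment": the same for the moment, N m; "width": finger opening in mm; "grasp_force": force on a finger pad.
Only numpy, scipy, OpenCV 4.12 (cv2) and the standard library are available. Lean on these libraries where they do the work, as an engineer would, in place of code of your own. Each camera call takes 0.05 s, during which the arm holds its last target. There are 200 camera calls.

## Working session

There is one attempt and no reset: what is moved stays moved. The work goes in short steps, Python scripts to look and compute and a tool call to move; the robot and the scene stay as the last step left them, time stands still between calls to the robot, and variables do not carry over. Pictures are saved under pics/ and viewed, at most 10 in all, crops included, and the job is handed in when it is done.

Besides the shell and the picture viewer there is one more tool, called after "Emit:" as name([rows], argument=value, ...), one row to a line, values as JSON. play_rows: Moves the arm, as the interface text tells. Its arguments: {"type":"object","properties":{"dp":{"type":"array"},"yaw":{"type":"array"},"gripper":{"type":"number"}},"required":["dp","yaw"]}

```bash
mkdir -p pics
cat > h.py <<'E'
import numpy as np, cv2
from workcell import ctrl, viewer, ticket, models
from scipy.spatial.transform import Rotation as R
def shot(n):
    o=ctrl.get_obs(); p=viewer.get_image(n)
    if 'T' not in p or n=='wrist':
        T=np.eye(4);T[:3,:3]=R.from_rotvec(o['orientation']).as_matrix();T[:3,3]=o['ee_pos']
        p['T']=T@np.array(p['hand_eye'])
    return p
def save(p,f): cv2.imwrite('pics/'+f,p['pixels'][:,:,::-1])
def pt(p,u,v,d):
    c=np.array([(u-p['cx'])/p['fx']*d,-(v-p['cy'])/p['fy']*d,-d,1]); return (np.array(p['T'])@c)[:3]
def cloud(p):
    z=p['range_z'];v,u=np.mgrid[:z.shape[0],:z.shape[1]]
    c=np.stack([(u-p['cx'])/p['fx']*z,-(v-p['cy'])/p['fy']*z,-z],-1);T=np.array(p['T'])
    w=c@T[:3,:3].T+T[:3,3]; w[z<=0]=np.nan; return w
def ray(p,u,v):
    T=np.array(p['T']);d=T[:3,:3]@np.array([(u-p['cx'])/p['fx'],-(v-p['cy'])/p['fy'],-1]);return T[:3,3],d
E
python3 - <<'E'
from h import *
ks=['tablet','hanger','hole_left','hole_right','dock','stand','seat','pin_left','pin_right','mug','pot','tomatoes','plate']
for n in ['scene','side']:
    p=shot(n);save(p,n+'0.png');w=cloud(p);np.savez(n+'.npz',w=w,px=p['pixels'])
    print(n,[k for k in p], np.round(p['T'],3).tolist())
    for k in ks:
        r=models.landmark_of(p,k)
        if r:
            u,v=r[0]['location'];o,d=ray(p,u,v)
            ww=w[min(383,int(v)),min(511,int(u))]
            print(k,round(r[0]['conf'],2),np.round([u,v]),'depthpt',np.round(ww,1), 'z0', np.round(o-d*o[2]/d[2],1))
E
```

```text
scene ['pixels', 'range_z', 'fx', 'fy', 'cx', 'cy', 'T', 'shot'] [[0.579, 0.464, -0.67, -106.147], [-0.815, 0.307, -0.491, -590.447], [-0.022, 0.831, 0.556, 685.803], [0.0, 0.0, 0.0, 1.0]]
tablet 0.83 [326. 272.] depthpt [ 498.4 -344.8   33.2] z0 [ 529.1 -332.3    0. ]
hanger 0.79 [330. 237.] depthpt [ 514.1 -338.5  125.2] z0 [ 652.4 -283.3    0. ]
hole_left 0.97 [317. 240.] depthpt [ 505.4 -311.9  109.8] z0 [ 622.1 -258.8    0. ]
hole_right 0.93 [345. 241.] depthpt [ 523.6 -370.4  122.2] z0 [ 659.8 -323.7    0. ]
dock 0.84 [325. 276.] depthpt [ 490.3 -346.7   28.2] z0 [ 515.4 -336.8    0. ]
stand 0.83 [215. 179.] depthpt [602.2  79.1  88.4] z0 [706.7 175.2   0. ]
seat 0.78 [135. 131.] depthpt [461.  212.5 265. ] z0 [819.  717.2   0. ]
pin_left 0.56 [128. 128.] depthpt [469.  250.9 264.1] z0 [825.6 770.    0. ]
pin_right 0.69 [143. 136.] depthpt [453.3 176.6 263. ] z0 [800.  646.6   0. ]
mug 0.66 [217. 206.] depthpt [542.9  21.6  48.4] z0 [590.8  66.4   0. ]
pot 0.83 [183. 182.] depthpt [612.6 227.8  24.4] z0 [637.4 254.9   0. ]
tomatoes 0.92 [324. 235.] depthpt [ 512.1 -324.7  125.9
[... 528 characters left out ...]
.9    0. ]
hole_right 0.63 [333. 230.] depthpt [ 523.5 -371.9  110.2] z0 [ 711.  -292.4    0. ]
dock 0.75 [314. 260.] depthpt [ 485.3 -340.8   21.6] z0 [ 513.8 -328.5    0. ]
stand 0.95 [222. 193.] depthpt [592.5  85.9  72.3] z0 [716.1 194.1   0. ]
seat 0.65 [166. 140.] depthpt [991.4 838.9  47. ] z0 [1098.2  960.5    0. ]
pin_left 0.52 [158. 140.] depthpt [995.7 901.2  40.8] z0 [1083. 1007.    0.]
pin_right 0.77 [172. 144.] depthpt [478.  197.9 257.4] z0 [1065.   866.8    0. ]
mug 0.93 [226. 214.] depthpt [541.1  29.1  27. ] z0 [583.   63.4  -0. ]
pot 0.57 [200. 197.] depthpt [608.6 212.1  16.7] z0 [636.5 237.4   0. ]
plate 0.89 [184. 209.] depthpt [514.7 201.9   5. ] z0 [522.  209.4   0. ]
```

View pics/scene0.png

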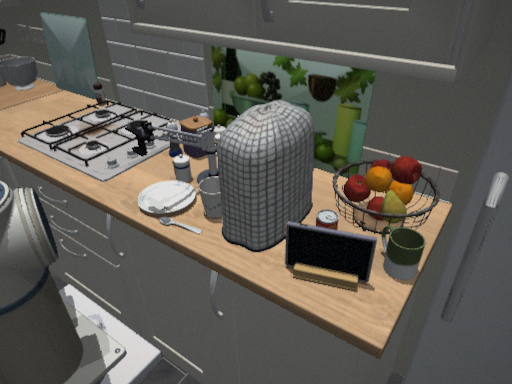

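Run:
```python
from h import *
w=np.load('scene.npz')['w'].reshape(-1,3);w2=np.load('side.npz')['w'].reshape(-1,3)
for n,w in (('scene',w),('side',w2)):
    m=(w[:,2]>60)&(w[:,2]<160)&(w[:,0]>420)&(w[:,0]<600)&(w[:,1]<-220)&(w[:,1]>-460)
    q=w[m]; 
    c=q[:,:2].mean(0); print(n,m.sum(),q.min(0),q.max(0))
    # front plane fit
    A=np.c_[q[:,1]-c[1],q[:,2]-100,np.ones(len(q))];
    x=np.median(q[:,0]);keep=np.ones(len(q),bool)
    for i in range(8):
        s=np.linalg.lstsq(A[keep],q[keep,0],rcond=None)[0];r=q[:,0]-A@s;keep=abs(r)<max(3,20/(i+1))
    print('x=',s,'cy',c[1],keep.sum(), 'rms',r[keep].std())
    k=q[keep];print('on plane y',np.percentile(k[:,1],[0.5,1,99,99.5]),'x',np.percentile(k[:,0],[1,99]),'z',np.percentile(k[:,2],[98,99.5]))
    m=(w[:,2]>225)&(w[:,2]<330)&(w[:,0]>350)&(w[:,0]<800)&(w[:,1]<330)&(w[:,1]>0)
    print('head',np.round(w[m][np.argsort(w[m][:,0])][::max(1,m.sum()//25)],0).tolist())
```

```text
scene 2730 [ 482.89481042 -456.46384499   60.08888191] [ 599.85631129 -240.47545745  145.55400684]
x= [-3.10301808e-01  6.61857316e-03  5.14165714e+02] cy -339.4221656832164 2503 rms 1.2264348473647104
on plane y [-430.0558023  -428.8711327  -243.79650107 -242.34691024] x [484.94988883 543.06464724] z [142.14312805 143.64725105]
head [[451.0, 170.0, 263.0], [455.0, 195.0, 263.0], [458.0, 202.0, 263.0], [460.0, 192.0, 265.0], [463.0, 240.0, 260.0], [465.0, 233.0, 264.0], [467.0, 252.0, 265.0], [468.0, 170.0, 265.0], [469.0, 251.0, 264.0], [470.0, 221.0, 245.0], [472.0, 245.0, 267.0], [474.0, 182.0, 262.0], [484.0, 216.0, 261.0], [487.0, 202.0, 272.0], [490.0, 217.0, 229.0], [492.0, 200.0, 271.0], [494.0, 202.0, 225.0], [496.0, 196.0, 241.0], [499.0, 196.0, 269.0], [501.0, 195.0, 268.0], [504.0, 219.0, 279.0], [510.0, 203.0, 260.0], [520.0, 203.0, 254.0], [530.0, 199.0, 251.0], [545.0, 197.0, 245.0], [561.0, 191.0, 234.0]]
side 1925 [ 480.19976561 -459.25409332   60.01533704] [ 599.85808849 -240.13669114  141.8287366 ]
x= [-3.11232333e-01  1.01360917e-02  5.12460984e+02] cy -340.22079721285775 1630 rms 1.4807463370436724
on plane y [-430.32918902 -429.24157266 -244.0060405  -243.41859188] x [482.2667097  541.33911518] z [138.18522811 139.717662  ]
head [[446.0, 168.0, 257.0], [453.0, 171.0, 255.0], [455.0, 221.0, 255.0], [456.0, 193.0, 260.0], [458.0, 178.0, 275.0], [460.0, 226.0, 260.0], [463.0, 259.0, 257.0], [464.0, 203.0, 243.0], [466.0, 200.0, 243.0], [467.0, 211.0, 244.0], [467.0, 216.0, 246.0], [468.0, 240.0, 259.0], [469.0, 202.0, 259.0], [473.0, 231.0, 260.0], [478.0, 198.0, 257.0], [484.0, 204.0, 262.0], [487.0, 221.0, 272.0], [489.0, 212.0, 235.0], [491.0, 197.0, 261.0], [493.0, 218.0, 264.0], [494.0, 199.0, 233.0], [497.0, 198.0, 267.0], [500.0, 201.0, 273.0], [504.0, 199.0, 241.0], [518.0, 208.0, 254.0], [533.0, 200.0, 241.0], [549.0, 198.0, 231.0], [572.0, 197.0, 225.0]]
```

The scene picture shows the tablet in its dock at (330,255), the black head at (140,132) with the arm pointing towards the robot, the mug at (212,195), the pot at (182,168), the plate at (167,197) and the tall covered appliance at (268,170).

Run:
```python
from h import *
o=ctrl.get_obs();print({k:np.round(v,3) for k,v in o.items()});print(np.round(R.from_rotvec(o['orientation']).as_matrix(),3))
p=shot('wrist');print(np.round(p['hand_eye'],2).tolist(),p['fx'],p['cx'])
w=np.load('scene.npz')['w'].reshape(-1,3)
for zz in (50,150,250,290,330):
    m=(abs(w[:,2]-zz)<15)&(w[:,0]>300)&(w[:,0]<800)&(w[:,1]<130)&(w[:,1]>-300)
    q=w[m];print(zz,m.sum(),q.min(0) if len(q) else 0,q.max(0) if len(q) else 0)
m=(w[:,0]>350)&(w[:,0]<650)&(w[:,1]<110)&(w[:,1]>-260);print(w[m][:,2].max())
```

```text
{'t': np.float64(1.4), 'qpos': array([ 1.158,  0.423,  1.63 ,  0.   ,  1.089, -0.019]), 'qvel': array([ 0.   ,  0.   ,  0.   , -0.   , -0.002, -0.001]), 'joint_torque': array([ 0.0000e+00, -5.4457e+01, -2.7404e+01,  6.4000e-02,  1.7000e-02,
       -0.0000e+00]), 'ee_pos': array([239.76, 577.15, 222.66]), 'orientation': array([-0.615, -3.081,  0.   ]), 'ft_force': array([-0.08 , -0.203,  0.216]), 'moment': array([ 0.008, -0.003,  0.022]), 'grasp_force': np.float64(0.0), 'width': np.float64(87.865)}
[[-0.923  0.384 -0.   ]
 [ 0.384  0.923 -0.   ]
 [ 0.    -0.    -1.   ]]
[[-0.0, 0.96, 0.28, 76.69], [1.0, 0.0, 0.0, -0.64], [0.0, 0.28, -0.96, -162.48], [0.0, 0.0, 0.0, 1.0]] 341.5707446955044 256.4008745224984
50 1347 [ 479.21626215 -299.93917898   35.01324603] [785.55419463  92.32811971  64.994195  ]
150 1061 [ 483.74605449 -299.59465615  135.08797133] [739.80708878 -29.93253926 164.95878085]
250 1100 [ 486.52952655 -184.54404756  235.00591906] [740.92711389 -26.87148185 264.99737215]
290 1512 [ 491.58832869 -181.24634211  275.02897145] [739.46249345 -23.59371608 304.9823536 ]
330 1600 [ 523.0258581  -160.58918785  315.00146152] [736.00743829 -32.50645709 343.6042425 ]
343.6042425047638
```

Emit:
play_rows([
  [8,-15,30],
  [17,-34,15],
  [17,-34,15],
  [17,-34,12],
  [17,-34,10],
  [17,-34,8],
  [17,-34,8],
  [17,-34,5],
], yaw=[-6,-6.5,-6.5,-6.5,-6.5,-6.5,-6.5,-6.5])

```text
t: 2.12
ee_pos: [367.4, 322.7, 326.8]
orientation: [1.898, 2.503, 0.002]
ft_force: [1.2, -0.1, -0.3]
width: 88.0
grasp_force: 0.0
```

Emit:
play_rows([
  [17,-34,5],
  [17,-34,5],
  [17,-34,5],
  [17,-34,5],
  [15,-23,0],
  [0,0,0],
  [0,0,0],
], yaw=[-6.5,-6.5,-6.5,-6.5,-2,0,0])

```text
t: 2.7
ee_pos: [450.3, 164.1, 345.8]
orientation: [-2.445, -1.972, -0.0]
ft_force: [0.1, -0.2, -0.2]
width: 88.0
grasp_force: 0.0
```

Run:
```python
from h import *
o=ctrl.get_obs();print(o['ee_pos'],o['ft_force'],o['qpos'])
p=shot('wrist');save(p,'w1.png');w=cloud(p);np.savez('w1.npz',w=w)
for k in ['seat','pin_left','pin_right','stand','mug','pot','plate']:
    for r in models.landmark_of(p,k)[:1]:
        u,v=r['location'];c,d=ray(p,u,v);print(k,round(r['conf'],2),np.round([u,v],1),'dep',np.round(w[min(383,max(0,int(round(v)))),min(511,max(0,int(round(u))))],1),'z261',np.round(c+d*(261-c[2])/d[2],1),'z0',np.round(c-d*c[2]/d[2],1))
```

```text
[450.26815391 164.05517502 345.78642565] [ 0.14862968 -0.19275807 -0.19647989] [3.24454533e-01 6.99191059e-02 1.80396222e+00 1.81887085e-04
 1.26749138e+00 5.37664917e-01]
seat 0.94 [260.2 129.2] dep [462.6 214.8 261.4] z261 [462.7 214.6 261. ] z0 [460.1 190.    0. ]
pin_left 0.95 [254.3  78.6] dep [465.7 248.3 272.3] z261 [466. 249. 261.] z0 [466.7 260.8  -0. ]
pin_right 0.58 [263.3 178. ] dep [457.7 182.3 274.3] z261 [457.5 179.1 261. ] z0 [449.2 117.1   0. ]
stand 0.64 [423.8 107.2] dep [611.  195.7 189.3] z261 [578.1 205.1 261. ] z0 [697.3 170.4   0. ]
mug 0.87 [358.7 199.6] dep [585.6  53.8   7.7] z261 [524.5 147.3 261. ] z0 [587.1  51.7   0. ]
pot 0.63 [380.6  43.5] dep [622.8 263.8  66.7] z261 [553.3 252.8 261. ] z0 [646.1 268.5  -0. ]
plate 0.87 [300.5  98.5] dep [524.  221.4   8.9] z261 [494.6 229.3 261. ] z0 [525.6 220.2   0. ]
```

View pics/w1.png

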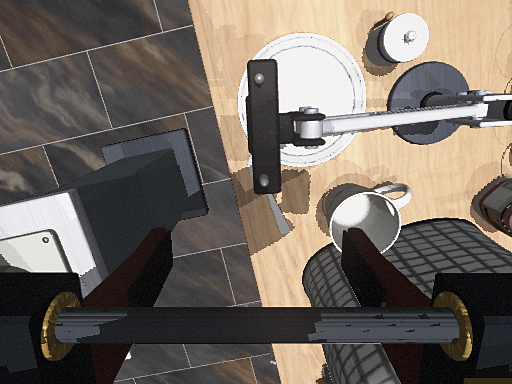

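The wrist picture shows the head ledge from (262,60) to (266,192), pin tips at about (259,79) and (264,181), and the foot's centre at about (430,103).

Run:
```python
from h import *
p=shot('wrist');w=cloud(p)
g=cv2.cvtColor(p['pixels'],cv2.COLOR_RGB2GRAY).astype(float)
P=[]
for u0,v0 in((259,79),(264,181)):
    s=g[v0-9:v0+10,u0-9:u0+10];b=np.clip(s-np.median(s)-40,0,None);vv,uu=np.mgrid[v0-9:v0+10,u0-9:u0+10]
    u,v=(uu*b).sum()/b.sum(),(vv*b).sum()/b.sum();c,d=ray(p,u,v);q=c+d*(277-c[2])/d[2];P.append(q);print(u,v,q, w[int(v),int(u)])
print('mid',(P[0]+P[1])/2,'len',np.linalg.norm(P[0]-P[1]),'yaw',np.arctan2(P[1][0]-P[0][0],P[0][1]-P[1][1]))
# ledge mask at z 255..268
m=(w[...,2]>255)&(w[...,2]<268)&(w[...,0]<500);q=w[m]
(c,s,a)=cv2.minAreaRect(q[:,:2].astype(np.float32));print('ledge',c,s,a,np.median(q[:,2]),len(q))
c,d=ray(p,430,103);print('foot',c+d*(10-c[2])/d[2])
# head pts elsewhere
for lo,hi in((268,300),(240,255),(215,240)):
    m=(w[...,2]>lo)&(w[...,2]<hi)&(w[...,1]>150)&(w[...,0]<620);v,u=np.nonzero(m);q=w[m];print(lo,len(q),q.min(0),q.max(0),u.min(),u.max(),v.min(),v.max())
```

```text
261.4531043593131 79.65125495376486 [469.04077758 248.57838631 277.        ] [468.79125334 248.93700698 279.27394662]
265.80720145852325 184.35004557885142 [457.80228293 179.96273046 277.        ] [457.34279766 180.6852738  278.39011203]
mid [463.42153025 214.27055838 277.        ] len 69.52993592413802 yaw -0.1623475565349798
ledge (478.51617431640625, 211.0922088623047) (96.37609100341797, 47.05088424682617) 80.69048309326172 261.04844100120056 4236
foot [700.57481704 178.56859218  10.        ]
268 1033 [454.2742744  176.86439307 268.01423316] [506.93556264 251.58955359 279.73486816] 256 327 75 188
240 465 [478.7954172  195.63739431 240.02426831] [550.23322233 222.18787167 254.98118204] 281 377 110 139
215 817 [486.56940952 188.22544813 215.04343487] [595.70145534 222.40822553 239.98704315] 289 422 109 136
```

Emit:
play_rows([
  [-10,-20,0],
  [-18,-36,0],
  [-18,-36,0],
  [-18,-36,0],
  [-16,-36,0],
  [0,-36,0],
  [0,-36,0],
  [0,-36,0],
], yaw=[0,0,0,0,0,3,3,3])

```text
t: 3.82
ee_pos: [369.3, -108.2, 346.2]
orientation: [2.275, 2.164, 0.001]
ft_force: [1.7, -0.2, -0.5]
width: 87.8
grasp_force: 0.0
```

Emit:
play_rows([
  [0,-36,0],
  [0,-36,0],
  [20,-33,0],
  [20,-33,0],
  [20,-33,0],
  [25,-30,-10],
  [25,-30,-15],
  [25,-25,-20],
], yaw=[3,3,3,3,3,3,2.3,0])

```text
t: 4.48
ee_pos: [506.4, -365.1, 301.3]
orientation: [1.859, 2.528, -0.0]
ft_force: [-0.1, -0.5, 0.4]
width: 87.8
grasp_force: 0.0
```

Emit:
play_rows([
  [25,-20,-20],
  [20,-10,-15],
  [4,0,-5],
  [0,0,0],
  [0,0,0],
], yaw=[0,0,0,0,0])

```text
t: 4.9
ee_pos: [553.3, -391.9, 260.6]
orientation: [-1.862, -2.529, 0.0]
ft_force: [0.1, -0.7, 0.2]
width: 87.8
grasp_force: 0.0
```

Run:
```python
from h import *
o=ctrl.get_obs();print(o['ee_pos'],o['ft_force'],R.from_rotvec(o['orientation']).as_matrix()[:2,1])
p=shot('wrist');save(p,'w2.png');w=cloud(p);np.savez('w2.npz',w=w)
for k in ['hanger','hole_left','hole_right']:
    for r in models.landmark_of(p,k)[:1]:
        u,v=r['location'];c,d=ray(p,u,v);print(k,round(r['conf'],2),np.round([u,v],1),'dep',np.round(w[int(round(v)),int(round(u))],1),'z95',np.round(c+d*(95-c[2])/d[2],1))
m=(w[...,2]>132)&(w[...,2]<150)&(abs(w[...,0]-520)<70)&(w[...,1]<-200);q=w[m];print('top',len(q),np.median(q[:,2]))
c,s,a=cv2.minAreaRect(q[:,:2].astype(np.float32));print(c,s,a)
m=(w[...,2]>92)&(w[...,2]<104)&(abs(w[...,0]-530)<60)&(w[...,1]<-220);q=w[m];print('flange',len(q),np.median(q[:,2]));print(cv2.minAreaRect(q[:,:2].astype(np.float32)))
```

```text
[ 553.27016622 -391.87010794  260.6020386 ] [ 0.06685455 -0.74757277  0.23762325] [0.95486154 0.29705012]
hanger 0.61 [261.2 106.3] dep [ 536.1 -327.3  100.2] z95 [ 536.4 -327.7   95. ]
hole_left 0.76 [257.9  67.3] dep [ 522.  -290.9   30. ] z95 [ 523.3 -296.    95. ]
hole_right 0.65 [257.1 143.9] dep [ 545.7 -370.7   30.5] z95 [ 543.1 -362.2   95. ]
top 4406 139.96650859105972
(500.4822998046875, -425.5631103515625) (96.59477233886719, 328.1386413574219) 15.244112014770508
flange 2786 100.42159263563798
((532.9857788085938, -324.7396240234375), (26.08908462524414, 134.6086883544922), 17.235021591186523)
```

View pics/w2.png

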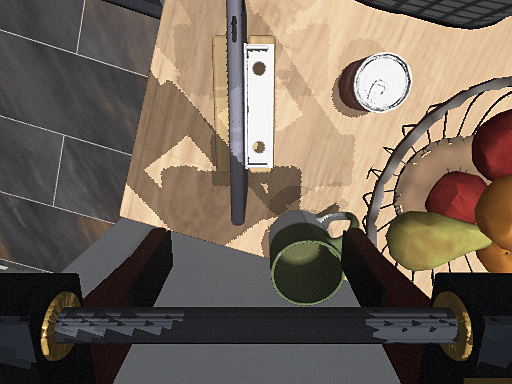

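The picture shows the tablet's top edge as a vertical strip at column ~237 (lower end at row 224), the flange with holes at (259,69) and (259,147), aligned with the tool's axes; tin at (380,82), green mug (305,265).

Run:
```python
from h import *
p=shot('wrist');w=cloud(p);o=ctrl.get_obs()
H=[]
for u,v in((259,69),(259.3,147.3)):
    c,d=ray(p,u,v);H.append(c+d*(100-c[2])/d[2])
H=np.array(H);print('holes',H,np.linalg.norm(H[0]-H[1]));mid=H.mean(0);yaw=np.arctan2(H[1][0]-H[0][0],H[0][1]-H[1][1]);print('mid',mid,'yaw',yaw)
R_=R.from_rotvec(o['orientation']).as_matrix();tx,ty=R_[:2,0],R_[:2,1]
# top edge strip in tool frame
q=w.reshape(-1,3);l=np.c_[(q[:,:2]-mid[:2])@ty,(q[:,:2]-mid[:2])@tx,q[:,2]]
m=(abs(l[:,0]+19)<15)&(abs(l[:,1])<130)&(l[:,2]>135)&(l[:,2]<145);t=l[m]
print('top: ty range',np.percentile(t[:,0],[1,50,99]),'tx',np.percentile(t[:,1],[.5,99.5]),np.median(t[:,2]))
for a in range(-100,60,40):
    s=t[(t[:,1]>a)&(t[:,1]<a+30)];print(a,np.percentile(s[:,0],[3,50,97]),np.median(s[:,2]))
mt=mid[:2]+np.median((t[:,0].min()+t[:,0].max())/2)*ty;print('mid top',mt,'need move',mt-o['ee_pos'][:2])
```

```text
holes [[ 525.47148776 -298.18975662  100.        ]
 [ 546.63183566 -365.18562102  100.        ]] 70.25813952652024
mid [ 536.05166171 -331.68768882  100.        ] yaw 0.3059298925892169
top: ty range [-25.65993606 -19.53499096 -13.88474275] tx [-95.54802265  80.71983254] 139.86722497436557
-100 [-25.17626873 -19.64016605 -14.46197229] 139.8594555595115
-60 [-25.24730873 -19.3684985  -14.08699899] 139.78813146522168
-20 [-25.28469131 -19.61346774 -14.33490348] 139.87168406540928
20 [-25.34860657 -19.38805513 -13.91613648] 139.8267162276163
mid top [ 517.13420838 -337.5591627 ] need move [-36.34691631  54.95975823]
```

Emit:
play_rows([
  [-9,13,0],
  [-14,21,0],
  [-9,14,-10],
  [-4,6.5,-25],
  [0,0,-30],
  [0,0,-30],
  [0,0,-25],
  [0,0,-15],
], yaw=[0,0,0,0,0,0,0,0.2])

```text
t: 5.82
ee_pos: [516.4, -337.3, 124.1]
orientation: [-1.858, -2.531, 0.0]
ft_force: [0.1, 0.4, 0.5]
width: 88.0
grasp_force: 0.0
```

Emit:
play_rows([
  [0,0,-10],
  [0,0,-2.5],
  [0,0,0],
], yaw=[0,0,0])

```text
t: 6.07
ee_pos: [517.7, -338.3, 113.5]
orientation: [1.859, 2.532, 0.0]
ft_force: [-0.2, 0.1, 0.2]
width: 88.0
grasp_force: 0.0
```

Emit:
play_rows([
  [0,0,0],
  [0,0,0],
  [0,0,0],
  [0,0,0],
  [0,0,0],
  [0,0,0],
  [0,0,0],
  [0,0,0],
], yaw=[0,0,0,0,0,0,0,0], gripper=1)

```text
t: 6.73
ee_pos: [517.7, -338.2, 113.2]
orientation: [-1.859, -2.532, 0.0]
ft_force: [-0.4, 0.0, -0.8]
width: 37.9
grasp_force: 0.0
```

Emit:
play_rows([
  [0,0,0],
  [0,0,0],
  [0,0,0],
  [0,0,0],
  [0,0,0],
  [0,0,0],
  [0,0,0],
  [0,0,0],
], yaw=[0,0,0,0,0,0,0,0])

```text
t: 7.4
ee_pos: [517.7, -338.2, 113.2]
orientation: [-1.859, -2.532, -0.0]
ft_force: [0.5, -0.8, -1.9]
width: 12.2
grasp_force: 30.0
```

Emit:
play_rows([
  [0,0,2],
  [0,0,3],
  [0,0,5],
  [0,0,8],
  [0,0,10],
  [0,0,10],
  [0,0,7],
  [0,0,0],
], yaw=[0,0,0,0,0,0,0,0])

```text
t: 8.07
ee_pos: [518.6, -339.0, 160.8]
orientation: [1.857, 2.53, -0.0]
ft_force: [0.6, -0.3, -2.7]
width: 12.1
grasp_force: 30.0
```

Run:
```python
from h import *
for i in range(3):
    p=shot('wrist')
o=ctrl.get_obs();print(o['ee_pos'],o['ft_force'],o['moment'],o['grasp_force'],o['width'])
```

```text
[ 517.4480633  -338.14756875  158.30714626] [-0.83361112 -0.21183522 -3.35018428] [-0.02960943  0.0789193  -0.02066733] 29.988335072994232 11.822896596663393
```

Emit:
play_rows([
  [-4,4,12],
  [-10,10,24],
  [-16,16,30],
  [-20,20,30],
  [-22,22,28],
  [-22,22,24],
  [-20,24,18],
  [-12,30,10],
], yaw=[0,0,0,0,0,-1,-1.5,-2])

```text
t: 8.88
ee_pos: [390.1, -189.8, 336.5]
orientation: [1.959, 2.453, -0.0]
ft_force: [1.9, -0.1, -2.5]
width: 12.1
grasp_force: 30.0
```

Emit:
play_rows([
  [-6,33,6],
  [0,33,0],
  [0,33,0],
  [0,33,0],
  [0,33,0],
  [0,33,0],
  [0,33,0],
  [4,33,0],
], yaw=[-2.5,-2.5,-2.5,-2.5,-2.5,-2.5,-2.5,-2])

```text
t: 9.55
ee_pos: [388.1, 75.1, 340.5]
orientation: [-2.347, -2.088, 0.0]
ft_force: [1.2, -0.9, -3.4]
width: 11.8
grasp_force: 30.0
```

Emit:
play_rows([
  [8,33,0],
  [10,30,0],
  [11,26,0],
  [11,22,0],
  [9,15,0],
  [5,8,0],
  [2,4,0],
  [0,0,0],
], yaw=[-1.5,-1,0,0,0,0,0,0])

```text
t: 10.22
ee_pos: [445.5, 211.7, 340.0]
orientation: [-2.389, -2.039, 0.001]
ft_force: [-0.2, 0.2, -2.7]
width: 12.0
grasp_force: 30.0
```

Run:
```python
from h import *
o=ctrl.get_obs();y=R.from_rotvec(o['orientation']).as_matrix()[:2,1];print(o['ee_pos'],o['ft_force'],np.degrees(np.arctan2(y[1],y[0])),o['width'])
```

```text
[445.47867842 211.69787843 339.97644548] [-0.17056542  0.19806588 -2.69427119] -9.035572310449748 11.998861224834528
```

Emit:
play_rows([
  [-0.7,2.5,-6],
  [-0.7,2.5,-10],
  [0,0,-8],
  [0,0,-4],
  [0,0,0],
  [0,0,0],
], yaw=[-0.3,0,0,0,0,0])

```text
t: 10.72
ee_pos: [444.1, 216.3, 311.7]
orientation: [-2.396, -2.032, 0.001]
ft_force: [0.9, -0.8, -2.4]
width: 11.5
grasp_force: 30.0
```

Run:
```python
from h import *
o=ctrl.get_obs();y=R.from_rotvec(o['orientation']).as_matrix()[:2,1];print(o['ee_pos'],o['ft_force'],np.degrees(np.arctan2(y[1],y[0])))
p=shot('wrist');w=cloud(p)
cv2.imwrite('pics/w3.png',cv2.resize(p['pixels'][:240,180:380,::-1],None,fx=2.5,fy=2.5,interpolation=cv2.INTER_CUBIC))
for k in ['hole_left','pin_left','pin_right','hole_right']:
    for r in models.landmark_of(p,k)[:1]:print(k,r)
```

```text
[444.14729591 216.34386144 311.70947717] [ 0.92461985 -0.8033303  -2.38179848] -9.382914247670621
hole_left {'location': [292.7, 170.7], 'conf': 0.64}
pin_left {'location': [286.0, 160.9], 'conf': 0.97}
hole_right {'location': [294.3, 171.1], 'conf': 0.32}
```

View pics/w3.png

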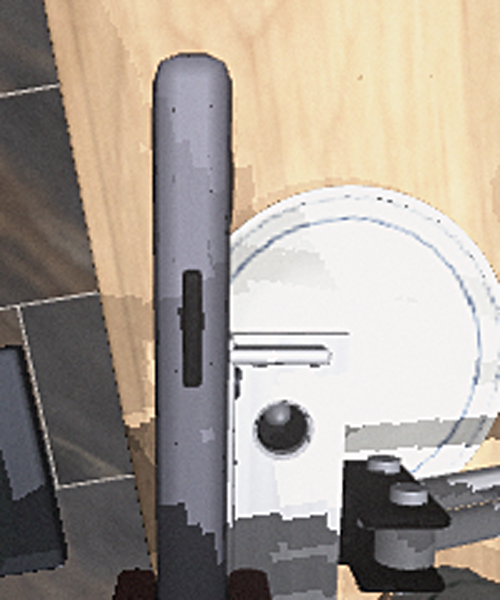

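The crop shows the flange with the left hole at (284,428) and the pin's tip visible inside it at about (276,413); full-image (293.6,171.2) and (290.4,165.2).

Run:
```python
from h import *
p=shot('wrist');w=cloud(p)
for (u,v,z) in((293.6,171.2,298.5),(290.4,165.2,278)):
    c,d=ray(p,u,v);print(c+d*(z-c[2])/d[2], w[int(round(v)),int(round(u))])
print(w[172,305],w[180,300],w[158,296])
q=w.reshape(-1,3)
g=p['pixels'][155:190,275:312];cv2.imwrite('pics/z.png',cv2.resize(g[:,:,::-1],None,fx=16,fy=16,interpolation=cv2.INTER_CUBIC))
```

```text
[468.75727433 250.11994367 298.5       ] [471.69098266 241.7498483  262.21880425]
[468.8957376 249.2083952 278.       ] [468.65261679 249.45659347 278.43162232]
[474.4273995  249.1775168  300.45434946] [471.48049153 244.79949478 298.393528  ] [470.70733293 257.41233349 301.18284683]
```

View pics/z.png

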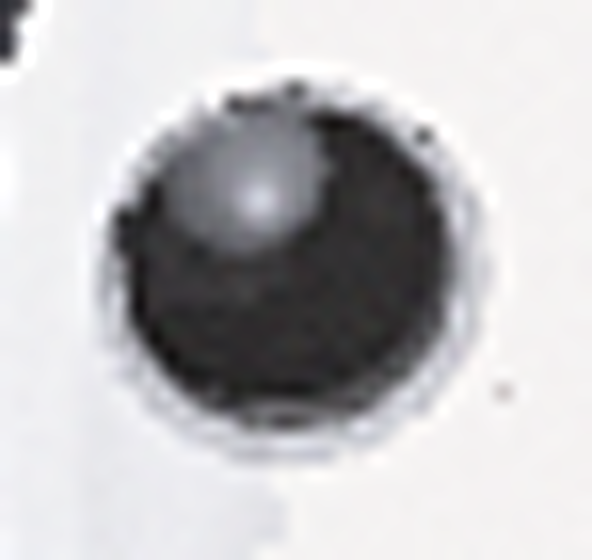

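Emit:
play_rows([
  [0.1,-0.7,0],
  [0,0,-4],
  [0,0,-4],
  [0,0,-4],
  [0,0,-4],
  [0,0,-4],
  [0,0,-3],
  [0,0,0],
], yaw=[0.1,0,0,0,0,0,0,0])

```text
t: 11.68
ee_pos: [444.0, 215.8, 288.2]
orientation: [-2.393, -2.035, 0.002]
ft_force: [0.3, 0.3, -2.4]
width: 11.8
grasp_force: 30.0
```

Run:
```python
from h import *
p=shot('wrist');w=cloud(p);o=ctrl.get_obs();print(o['ee_pos'],o['ft_force'],o['moment'])
g=p['pixels'][100:200,270:370];cv2.imwrite('pics/z2.png',cv2.resize(g[:,:,::-1],None,fx=5,fy=5,interpolation=cv2.INTER_CUBIC))
```

```text
[444.27815304 215.87802511 288.633756  ] [ 0.23357133 -0.19514432 -3.50546778] [-0.01974176  0.08323118 -0.03464086]
```

View pics/z2.png

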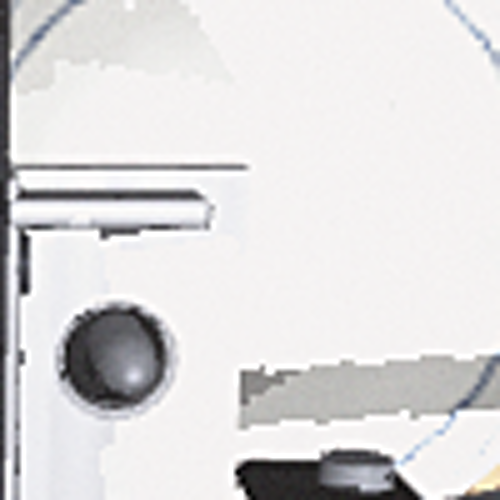

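Emit:
play_rows([
  [0,0,-4],
  [0,0,-3],
  [0,0,-1.5],
  [-0.4,0.1,-1],
  [-0.8,0.1,-1.5],
  [-1.1,0.2,-2],
  [-1.1,0.2,-2],
  [-1.3,0.2,-2.5],
], yaw=[0,0,0,0,0,0,0,0])

```text
t: 12.4
ee_pos: [440.0, 216.8, 271.6]
orientation: [2.393, 2.035, 0.001]
ft_force: [1.5, -0.4, -2.8]
width: 11.6
grasp_force: 30.0
```

Emit:
play_rows([
  [-1.5,0.2,-3],
  [-1.5,0.2,-3],
  [-1.5,0.2,-3],
  [-1.4,0.2,-3],
  [-1.4,0.2,-3],
  [-1.4,0.2,-3],
  [-1.3,0.2,-3],
  [-1.3,0.2,-3],
], yaw=[0,0,0,0,0,0,0,0])

```text
t: 13.07
ee_pos: [429.8, 218.5, 247.7]
orientation: [2.392, 2.034, 0.004]
ft_force: [7.8, -1.8, -4.4]
width: 12.0
grasp_force: 30.0
```

```bash
cat > f.py <<'E'
from h import *
F=[];M=[]
for i in range(6):
    p=viewer.get_image('scene');o=ctrl.get_obs();F.append(o['ft_force']);M.append(o['moment'])
print(o['t'],o['ee_pos'],np.mean(F,0).round(2),np.std(F,0).round(2),np.mean(M,0).round(3),o['width'])
E
python3 f.py
```

```text
13.3667 [429.8456007  218.45772832 247.84245924] [ 7.46 -1.43 -4.16] [0.41 0.66 0.61] [-0.363 -1.365 -0.024] 12.288892541732704
```

Emit:
play_rows([
  [0.7,-0.1,0],
  [0.8,-0.1,0],
  [0,0,0],
], yaw=[0,0,0])

```text
t: 13.62
ee_pos: [429.9, 218.3, 247.5]
orientation: [-2.393, -2.035, 0.0]
ft_force: [3.4, -0.6, -2.2]
width: 11.7
grasp_force: 30.0
```

```bash
python3 f.py
```

```text
13.9167 [429.97202806 218.22194742 247.59734417] [ 3.19 -0.02 -3.06] [0.46 0.53 0.47] [-0.089 -0.558  0.012] 12.140984412455875
```

Emit:
play_rows([
  [0.6,-0.1,0],
  [0.6,-0.1,0],
  [0,0,0],
], yaw=[0,0,0])

```text
t: 14.17
ee_pos: [430.4, 217.9, 247.4]
orientation: [-2.393, -2.034, 0.002]
ft_force: [-0.0, -0.4, -2.0]
width: 11.8
grasp_force: 30.0
```

Run:
```python
exec(open('f.py').read())
p=shot('wrist');w=cloud(p)
g=p['pixels'][80:220,210:370];cv2.imwrite('pics/z3.png',cv2.resize(g[:,:,::-1],None,fx=4,fy=4,interpolation=cv2.INTER_CUBIC))
```

```text
14.4667 [430.94242938 217.87690745 247.51624892] [-1.03  0.11 -1.63] [0.37 0.31 0.66] [-0.014  0.199  0.022] 11.832806128643092
```

View pics/z3.png

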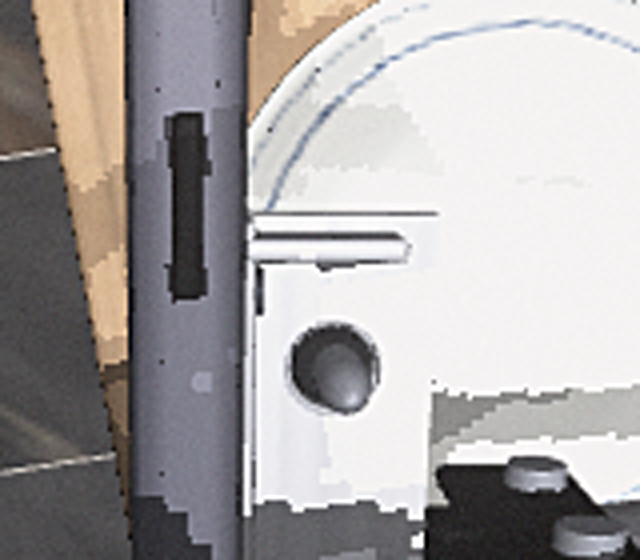

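Emit:
play_rows([
  [-0.8,0.1,-2.5],
  [-1.1,0.2,-3.5],
  [-1.1,0.2,-4],
  [-1,0.2,-4],
  [-0.9,0.1,-4],
  [-0.8,0.1,-4],
  [-0.7,0.1,-4],
  [-0.6,0.1,-3],
], yaw=[0,0,0,0,0,0,0,0])

```text
t: 15.18
ee_pos: [423.9, 219.1, 218.0]
orientation: [-2.393, -2.035, 0.001]
ft_force: [-2.4, 0.4, -0.8]
width: 12.1
grasp_force: 30.0
```

Emit:
play_rows([
  [-0.4,0.1,-3],
  [-0.4,0.1,-3],
  [-0.4,0,-3],
  [-0.3,0,-2],
  [0,0,-1],
  [0,0,0],
], yaw=[0,0,0,0,0,0])

```text
t: 15.68
ee_pos: [422.6, 219.2, 206.4]
orientation: [-2.393, -2.035, 0.0]
ft_force: [-1.8, 0.6, -0.5]
width: 12.2
grasp_force: 30.0
```

```bash
python3 f.py
```

```text
15.9833 [422.72502204 219.25397924 206.72158804] [-1.83  0.06 -0.53] [0.81 0.39 0.27] [-0.014  0.375  0.01 ] 11.627785369091782
```

Emit:
play_rows([
  [-0.3,0,-2],
  [-0.3,0.1,-3],
  [-0.3,0.1,-3],
  [-0.2,0,-3],
  [-0.2,0,-3],
  [-0.1,0,-2],
  [0,0,-1],
  [0,0,0],
], yaw=[0,0,0,0,0,0,0,0])

```text
t: 16.65
ee_pos: [421.5, 219.5, 189.4]
orientation: [2.393, 2.035, 0.0]
ft_force: [0.6, -1.3, -0.6]
width: 11.7
grasp_force: 30.0
```

```bash
sed -i 's/range(6)/range(10)/' f.py; python3 f.py
```

```text
17.15 [421.47926595 219.522945   189.736493  ] [ 0.72  0.08 -0.22] [0.51 0.43 0.39] [-0.1   -0.156  0.001] 11.696992931654272
```

Emit:
play_rows([
  [0.1,0,-2],
  [0.1,0,-2],
  [0,0,-1],
  [0,0,0],
], yaw=[0,0,0,0])

```text
t: 17.48
ee_pos: [421.4, 219.4, 184.3]
orientation: [-2.393, -2.035, 0.001]
ft_force: [0.6, 1.3, 0.3]
width: 12.0
grasp_force: 30.0
```

```bash
python3 f.py
```

```text
17.9833 [421.41976462 219.47172757 184.60986983] [ 0.84 -0.07 -0.19] [0.35 0.32 0.41] [-0.063 -0.057  0.005] 11.979202966612123
```

Emit:
play_rows([
  [0,0,0],
  [0,0,0],
  [0,0,0],
  [0,0,0],
  [0,0,0],
  [0,0,0],
  [0,0,0],
  [0,0,0],
], yaw=[0,0,0,0,0,0,0,0], gripper=0.7)

```text
t: 18.65
ee_pos: [421.5, 219.5, 184.6]
orientation: [-2.394, -2.035, 0.0]
ft_force: [0.1, 0.3, -0.3]
width: 26.0
grasp_force: 0.0
```

Run:
```python
exec(open('f.py').read())
p=shot('wrist');w=cloud(p)
s=np.hstack([p['pixels'][60:260,190:400]]);s2=viewer.get_image('scene')['pixels'][90:230,80:260]
a=cv2.resize(s,(420,400));b=cv2.resize(s2,(380,296));b=np.vstack([b,np.zeros((104,380,3),np.uint8)])
cv2.imwrite('pics/r1.png',np.hstack([a,b])[:,:,::-1])
m=(w[...,0]>390)&(w[...,0]<450)&(w[...,1]>240)&(w[...,1]<320)&(w[...,2]>185);q=w[m];print('tablet top',np.median(q[:,2]),q.mean(0))
```

```text
19.15 [421.49212656 219.47614855 184.60114333] [0.   0.26 0.08] [0.69 0.69 0.45] [-0.044  0.076 -0.004] 26.18580836601363
tablet top 282.55786286514353 [419.05964873 256.79407632 267.65641393]
```

View pics/r1.png

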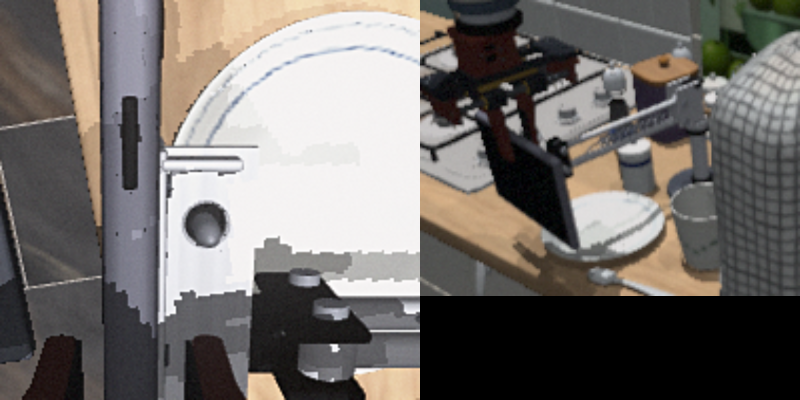

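The left part shows the flange down on the head with the pin through the hole and the fingers open on both sides; the right part shows the tablet hanging on the level arm above the plate.

Emit:
play_rows([
  [0,0,3],
  [0,0,6],
  [0,0,12],
  [0,0,20],
  [0,0,25],
  [0,0,25],
  [0,0,20],
  [0,0,10],
], yaw=[0,0,0,0,0,0,0,0])

```text
t: 19.92
ee_pos: [422.5, 220.0, 308.8]
orientation: [2.393, 2.034, 0.007]
ft_force: [-0.0, 0.2, -0.4]
width: 26.5
grasp_force: 0.0
```

Run:
```python
from h import *
p=viewer.get_image('scene');w=cloud(p).reshape(-1,3)
print(ctrl.get_obs()['ee_pos'])
post=np.array([700.6,176]);e=np.array([-.987,.161]);l=np.array([.161,.987])
r=(w[:,:2]-post)@e;t=(w[:,:2]-post)@l
for a,b in((-30,30),(60,100),(100,140),(140,180),(180,215),(215,245)):
    m=(r>a)&(r<b)&(abs(t)<28)&(w[:,2]>105);print(a,b,m.sum(),'z',np.percentile(w[m][:,2],[2,50,99]),'t',np.percentile(t[m],[2,50,98]))
```

```text
[422.94279271 220.19196889 309.45615054]
-30 30 980 z [114.45448468 477.8589229  552.33264498] t [-26.29743995  -7.73326671  26.54541271]
60 100 118 z [139.32734866 156.93222111 177.15419303] t [-7.41602062 -3.09466748  6.69038849]
100 140 128 z [139.4684851  158.61477491 177.20963705] t [-7.38188574 -3.11339987  4.83839775]
140 180 125 z [140.4902143  156.911936   177.76248368] t [-7.6472729  -2.81050798  4.88992661]
180 215 229 z [141.38363824 405.3048592  436.14414108] t [-27.35380724  -3.35395411  25.20326242]
215 245 283 z [138.00909407 409.00247502 436.14105559] t [-27.07579147  -9.2291748   22.52939032]
```

Emit:
play_rows([
  [10,-6,0],
  [22,-14,0],
  [30,-20,0],
  [30,-20,0],
  [20,-13,-5],
  [8,-6,-20],
  [0,0,-30],
  [0,0,-30],
], yaw=[0,0,0,0,0,0,0,0], gripper=1)

```text
t: 20.63
ee_pos: [542.2, 139.0, 218.2]
orientation: [-2.395, -2.033, 0.001]
ft_force: [0.5, 1.3, -0.9]
width: 0.5
grasp_force: 0.0
```

Emit:
play_rows([
  [0,0,-30],
  [0,0,-25],
  [0,0,-18],
  [0,0,-7],
  [0,0,0],
], yaw=[0,0,0,0,0])

```text
t: 21.05
ee_pos: [539.7, 139.5, 137.5]
orientation: [-2.392, -2.033, 0.008]
ft_force: [-0.3, -0.0, 0.2]
width: -0.0
grasp_force: 0.0
```

Run:
```python
exec(open('f.py').read())
print(ctrl.get_obs()['qpos'])
post=np.array([700.6,176]);p=o['ee_pos'][:2]
a=.162;e=np.array([-np.cos(a),np.sin(a)]);l=np.array([np.sin(a),np.cos(a)]);print('r,t',(p-post)@e,(p-post)@l)
# path: contact offset t=-17.5, r=150
prev=p
for k in range(0,13):
    a=.162+.1*k;e=np.array([-np.cos(a),np.sin(a)]);l=np.array([np.sin(a),np.cos(a)]);q=post+150*e-17.5*l;print(k,q.round(1),'step/5 rows',((q-prev)/5).round(2));prev=q
```

```text
21.55 [541.76643908 140.58870789 141.2707546 ] [-0.02 -0.11 -0.25] [0.44 0.49 0.67] [-0.052  0.066  0.003] 0.5181464150707867
[ 2.32651641e-01  4.36971420e-01  1.83388332e+00 -3.31537963e-05
  8.69580178e-01  3.94172427e-01]
r,t 151.04233091709892 -60.56627738116282
0 [549.7 182.9] step/5 rows [1.59 8.47]
1 [551.2 197.9] step/5 rows [0.29 3.01]
2 [554.1 212.8] step/5 rows [0.59 2.96]
3 [558.5 227.2] step/5 rows [0.88 2.89]
4 [564.3 241.1] step/5 rows [1.16 2.79]
5 [571.5 254.4] step/5 rows [1.44 2.66]
6 [580.  266.9] step/5 rows [1.69 2.5 ]
7 [589.7 278.5] step/5 rows [1.94 2.32]
8 [600.5 289. ] step/5 rows [2.16 2.11]
9 [612.2 298.5] step/5 rows [2.36 1.89]
10 [624.9 306.7] step/5 rows [2.53 1.64]
11 [638.3 313.6] step/5 rows [2.68 1.38]
12 [652.4 319.1] step/5 rows [2.81 1.11]
```

Emit:
play_rows([
  [1.6,8.5,0],
  [1.6,8.5,0],
  [1.6,8.5,0],
  [1.4,7,0],
  [0.8,4,0],
  [0.4,2,0],
  [0.3,2,0],
  [0.3,1.5,0],
], yaw=[0,0,0,0,0,0,0,0])

```text
t: 22.22
ee_pos: [549.3, 182.7, 140.5]
orientation: [-2.393, -2.035, 0.001]
ft_force: [-1.3, 0.5, 0.4]
width: 0.5
grasp_force: 0.0
```

Emit:
play_rows([
  [0.2,1.5,0],
  [0.2,1.5,0],
  [0.2,2,0],
  [0.2,2,0],
  [0.3,2.5,0],
  [0.3,2.5,0],
  [0.4,3,0],
  [0.5,3,0],
], yaw=[0,-0.5,-0.7,-0.8,-1,-1,-1,-1])

```text
t: 22.88
ee_pos: [551.8, 200.7, 140.6]
orientation: [-2.499, -1.904, 0.0]
ft_force: [-1.5, -1.7, -0.4]
width: 0.4
grasp_force: 0.5
```

```bash
cat > s.py <<'E'
from h import *
o=ctrl.get_obs();p=viewer.get_image('scene');w=cloud(p).reshape(-1,3);post=np.array([700.6,176])
d=w[:,:2]-post;rr=np.hypot(*d.T);a=np.arctan2(d[:,1],-d[:,0])
m=(rr>55)&(rr<125)&(w[:,2]>148)&(w[:,2]<180)&(a>-.1)&(a<1.6);print('bar a',np.percentile(a[m],[10,50,90]).round(3),m.sum(),'z',np.percentile(w[m][:,2],98))
print(o['t'],o['ee_pos'],o['ft_force'],'tool a',np.arctan2(o['ee_pos'][1]-176,700.6-o['ee_pos'][0]))
m=(rr>55)&(rr<80)&(w[:,2]>165)&(w[:,2]<182)&(a>-.1)&(a<1.6);m2=(rr>190)&(rr<215)&(w[:,2]>140)&(w[:,2]<200)&(a>-.1)&(a<1.6)
print(np.percentile(w[m][:,2],97),np.percentile(w[m2][:,2],97) if m2.any() else 0)
E
python3 s.py
```

```text
bar a [0.209 0.248 0.328] 140 z 177.21557270116682
22.8833 [551.77775257 200.74183003 140.59035459] [-1.49178937 -1.68401671 -0.40694604] tool a 0.16474410379068574
176.73414166138895 177.87061440677357
```

Emit:
play_rows([
  [0.6,3,0],
  [0.6,3,0],
  [0.7,2.9,0],
  [0.7,2.9,0],
  [0.8,2.9,0],
  [0.9,2.9,0],
  [1,2.9,0],
  [1,2.8,0],
], yaw=[-1.1,-1.1,-1.1,-1.1,-1.1,-1.1,-1.1,-1.1])

```text
t: 23.6
ee_pos: [558.0, 224.1, 140.6]
orientation: [-2.637, -1.707, 0.0]
ft_force: [-0.2, -0.5, 0.1]
width: 0.3
grasp_force: 0.4
```

Emit:
play_rows([
  [1.1,2.8,0],
  [1.2,2.8,0],
  [1.2,2.8,0],
  [1.3,2.7,0],
  [1.3,2.7,0],
  [1.4,2.7,0],
  [1.4,2.6,0],
  [1.5,2.6,0],
], yaw=[-1.1,-1.1,-1.1,-1.1,-1.1,-1.1,-1.1,-1.1])

```text
t: 24.27
ee_pos: [568.6, 245.7, 140.6]
orientation: [-2.761, -1.5, 0.0]
ft_force: [-1.2, -0.1, 0.5]
width: 0.3
grasp_force: 0.5
```

Emit:
play_rows([
  [1.6,2.6,0],
  [1.6,2.5,0],
  [1.7,2.5,0],
  [1.7,2.5,0],
  [1.8,2.4,0],
  [1.8,2.4,0],
  [1.9,2.3,0],
  [1.9,2.3,0],
], yaw=[-1.1,-1.1,-1.1,-1.1,-1.1,-1.1,-1.1,-1.1])

```text
t: 24.93
ee_pos: [582.7, 265.2, 140.6]
orientation: [-2.867, -1.283, -0.0]
ft_force: [-1.4, -0.4, -0.4]
width: 1.1
grasp_force: 0.5
```

```bash
python3 s.py
```

```text
bar a [0.692 0.742 0.816] 132 z 177.25959367131068
24.9333 [582.67147991 265.22432422 140.60801328] [-1.43153331 -0.38989079 -0.41060405] tool a 0.6477096193795235
176.68552570069207 177.70865756730745
```

Emit:
play_rows([
  [1.9,2.3,0],
  [1.9,2.3,0],
  [2,2.2,0],
  [2,2.2,0],
  [2,2.2,0],
  [2.1,2.1,0],
  [2.1,2.1,0],
  [2.1,2.1,0],
], yaw=[-1.1,-1.1,-1.1,-1.1,-1.1,-1.1,-1.1,-1.1])

```text
t: 25.65
ee_pos: [598.8, 282.7, 140.6]
orientation: [-2.957, -1.06, -0.0]
ft_force: [-0.7, -0.3, 0.5]
width: 0.5
grasp_force: 0.5
```

Emit:
play_rows([
  [1.8,1.6,0],
  [1.8,1.6,0],
  [1.8,1.6,0],
  [1.8,1.5,0],
  [1.8,1.5,0],
  [1.8,1.5,0],
  [1.8,1.4,0],
  [1.8,1.4,0],
], yaw=[-1,-1,-0.9,-0.9,-0.9,-0.9,-0.9,-0.9])

```text
t: 26.32
ee_pos: [603.8, 288.5, 136.7]
orientation: [3.014, 0.866, -0.035]
ft_force: [-19.4, -18.6, 0.5]
width: 0.4
grasp_force: 13.4
```

```bash
python3 s.py
```

```text
bar a [0.916 0.959 1.02 ] 113 z 174.9381392286092
26.3167 [603.76518079 288.50962662 136.7050241 ] [-19.38690955 -18.57845273   0.46765069] tool a 0.8601343838016537
175.3960672131157 171.42492795066332
```

Emit:
play_rows([
  [-1.2,-1,0],
  [-1.2,-1,0],
  [-1.2,-1,0],
  [-1.2,-1,0],
  [-1.2,-1,0],
  [-1.2,-1,0],
  [-1.2,-1,0],
  [-1.2,-1,0],
], yaw=[0,0,0,0,0,0,0,0])

```text
t: 27.03
ee_pos: [603.3, 286.6, 140.5]
orientation: [3.019, 0.869, 0.0]
ft_force: [0.1, -0.4, -0.0]
width: 0.5
grasp_force: 0.0
```

```bash
python3 s.py
```

```text
bar a [0.903 0.945 1.014] 122 z 176.7274146056934
27.0333 [603.33020193 286.59298585 140.48785546] [ 0.05380553 -0.40373436 -0.02306211] tool a 0.8494066748087845
177.34843684592872 178.09781106763634
```

Emit:
play_rows([
  [-3,-2,0],
  [-6,-4,0],
  [-12,-9,0],
  [-14,-10,0],
  [-8,-5,20],
  [0,0,35],
  [0,0,40],
  [0,0,40],
], yaw=[0,0,0,0,0,0,0,0])

```text
t: 27.75
ee_pos: [559.5, 255.9, 276.8]
orientation: [3.019, 0.869, -0.002]
ft_force: [1.1, -0.1, 0.1]
width: 0.4
grasp_force: 0.0
```

Emit:
play_rows([
  [0,0,40],
  [0,0,25],
  [-10,20,10],
  [-10,20,0],
  [0,0,0],
  [0,0,0],
], yaw=[0,0,0,0,0,0])

```text
t: 28.25
ee_pos: [539.8, 296.8, 350.8]
orientation: [3.018, 0.872, 0.001]
ft_force: [-0.8, -0.7, 0.5]
width: 0.2
grasp_force: 0.0
```

```bash
python3 s.py
python3 - <<'E'
from h import *
p=shot('wrist');s=viewer.get_image('scene')['pixels'][60:240,60:300]
cv2.imwrite('pics/end.png',np.hstack([cv2.resize(p['pixels'],(400,300)),cv2.resize(s,(400,300))])[:,:,::-1])
w=cloud(p)
for k in ['hole_left','hole_right','pin_left','pin_right','mug','pot','plate']:
    for r in models.landmark_of(p,k)[:1]:
        u,v=r['location'];c,d=ray(p,u,v);z=0 if k in('mug','pot','plate') else 175;print(k,round(r['conf'],2),np.round([u,v]),(c+d*(z-c[2])/d[2]).round(1))
E
```

```text
bar a [0.915 0.944 1.017] 122 z 176.71404231347427
28.25 [539.82839462 296.81037873 350.75811078] [-0.75218015 -0.69086793  0.51237384] tool a 0.6444227222533189
176.58543863172457 177.57127795735727
hole_left 0.91 [176.  76.] [577.8 409.3 175. ]
hole_right 0.79 [181. 146.] [521.8 373.6 175. ]
pin_left 0.78 [173.  75.] [576.9 411.6 175. ]
pin_right 0.67 [186. 148.] [523.5 368.2 175. ]
mug 0.69 [402. 207.] [580.3  51.1   0. ]
pot 0.6 [310.  92.] [647.8 272.9   0. ]
plate 0.84 [296. 181.] [527.  216.4   0. ]
```

View pics/end.png

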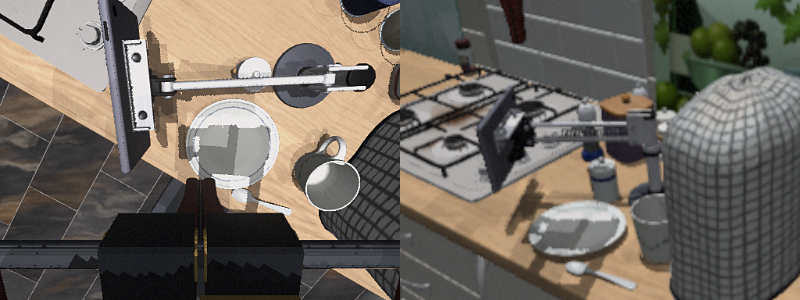

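The end picture shows the tablet seated on the turned arm (holes and pins at about (135,57) and (140,113) in the left part), and mug, pot and plate in place. The robot is clear of everything.

```bash
python3 -c "
from h import *
print(ticket.close_job())"
```

```text
the job is handed in; nothing more can be done
None
```

The tablet hangs seated on both pins of the balanced arm, which I swung left until it hit its stop; mug, pot and plate look unmoved in the last pictures, the tin I did not re-check, and the job is handed in (no verdict came back).

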